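# Swap the cracked metering cup under the agitator wheel

## Task

The metering cup on the test stand's spindle is cracked: lift off the washer and the yellow agitator wheel above it and lay both side by side on the black rubber mat, then take the cracked cup off and put it in the scrap pan. Fit the sound cup from the bench in its place, then put the agitator wheel and after it that same washer back on the spindle above it, as they were, everything fully down. Do not move the idler gear, the spare washer or the wrench.

Things in the scene. Friction and masses are not known exactly. Their poses are not given: they have to be found in the camera images.
- stand: Cream enamel test stand, fixed; deck 178 x 125 mm, 55 mm above the bench. Origin: at bench height under the axis of its upright steel spindle (14 mm thick, plain up to 111 mm above the bench, tapering to a 5 mm nose at 123 mm). A dark flange, 44 mm across, seats the cup at 61 mm. Towards the stand's -x, 86 mm from the spindle, is a red push button, not used, top 73 mm above the bench.
- cracked_cup: Orange metering cup with black zigzag cracks, lowest on the spindle: underside 61 mm above the bench. Round dish 62 mm across (65 over facets), rim 22 mm above the underside, wall and floor 4 mm, ribs inside; hub 30 mm across, 25 mm high, 20 mm through bore. About 60 g. Origin: centre of the underside; z up the bore.
- sound_cup: Same cup without cracks, open side up by itself on the bare bench; sizes as the cracked cup. Fitted fully down, its underside is 61 mm above the bench. Origin: centre of the underside; z up the bore.
- agitator_wheel: Yellow nylon agitator wheel, on the cup's hub on the spindle: underside 86 mm above the bench, 3 mm above the cup's rim. Rim 48 mm across (51 over facets), 10 mm high, small vanes; raised hub 26 mm across, top 16 mm above the underside; 20 mm through bore. About 30 g. Origin: centre of the flat underside; z towards the raised hub (up).
- washer: Flat steel cotter washer, topmost on the spindle, on the wheel's hub: underside 102 mm above the bench. 40 mm across (42 over facets), 20 mm bore, 6 mm thick, about 45 g. It overhangs the hub by 7 mm all round and is 6 mm above the wheel's rim. Origin: centre of the underside; z along the bore (up).
- mat: Black rubber parts mat, fixed flat on the bench, 170 x 130 mm, 4 mm thick: the side area. Origin: centre of its underside, at bench height; x along the 170 mm side.
- scrap_pan: Dark steel scrap pan, square, open on top, fixed on the bench: 150 x 150 mm outside, walls 4 mm thick with a rolled rim and 28 mm high, floor 4 mm thick. Origin: centre of its underside, at bench height.
- idler_gear: Bystander: bright steel spur gear lying flat on the bench, 68 mm over the teeth, 22 mm high at the hub. Origin: centre of its underside.
- spare_washer: Bystander: a second washer like the other one, lying on the bare bench. Origin: centre of its underside.
- wrench: Bystander: steel open-ended wrench 160 mm long lying on the bench. Origin: middle of its length on the underside; x along it.
Things that resemble listed ones, but are neither listed nor needed, are in the scene too. Leave any blue look-alike of the sound_cup alone. Several things have the shape of the agitator_wheel; the one meant has the colours described above.

How it is judged:
By the outcome, as a careful person would: the job done as asked, in the order asked, and still so for the second after the job is handed in, with the robot touching nothing.
It also fails if it takes over 144 s, if anything falls off the work surface, if the arm or the gripper's body presses on something with over 40 N, if the wrist force passes 120 N, or if a joint passes its speed limit or range.

## Robot

A 6-joint arm with a two-finger parallel gripper is mounted at the origin on the work surface. World frame = base frame: x ahead of the robot, y to its left, z up, the work surface at z = 0. Lengths are in m, angles in degrees, forces in N, time in s.
With the tool pointing down it reaches from about 0.325 to 0.875 m from the base axis. Payload 4.4 kg.
Tool frame: the origin (TCP) lies between the finger pads; the fingertips stand 22 mm ahead of it and the grasp point (between the pads) lies 3 mm ahead of it; z points along the fingers, y is the line along which they close (so a half turn about z gives the same grasp; the last joint's range is limited). The gripper opens to 85 mm and grips with 20 to 120 N. Pads are 22 mm wide; open, the fingers measure 114 mm over their backs; the gripper's body (76 mm by 85 mm) begins 54 mm behind the grasp point. The pads swing forward as they close: fully open they stand 13 mm farther back than shut.
Start: joints at [-71.878, 11.837, 88.321, -0, 79.842, -8.623], TCP at [0.259, -0.513, 0.253] pointing down, gripper open.
Joint ranges: [-156.59, 156.59], [-49.26, 127.26], [12.9, 141.05], [-63.56, 243.56], [4.71, 150.69], [-161.64, 161.64]. Speed limits (degrees/s): [159.86, 159.86, 180, 180, 180, 180].

## Interface

Orientations are given as [roll, pitch, yaw] about the fixed x, y, z axes, in that order (R = Rz(yaw) Ry(pitch) Rx(roll)).
In Python, from station import read_state, viewer, r gives the robot as it stands.
- The arm moves only by the tool servo_tool, never from a script. Its argument "rows" is one flat list of numbers, 5 for each row, row after row: the shift along the tool's x, y, z in m, then the turn about the tool's z in rad, then the opening, from 0 (shut) to 1 (fully open). A call has 1 to 12 rows; each row shifts and turns the commanded pose from where the row before left it, along the tool's axes as they then stand; what a row does not reach is not made up. A row lasts 1/12 s, in which the tool goes at most 41.7 mm and 7.16 degrees, less where a joint would pass 70% of its speed; a pose out of reach is approached as far as the arm can. A call is refused whole if a number of a shift passes 0.0417 or a number of a turn 0.125, either way. A call with a gripper value outside its range is refused whole. The fingers move at their own pace and stop on an object; "grip_force" is the grip in N (left out, the last holds). Time passes only in rows, so rows that do not move let the fingers close. It gives the time, the measured TCP pose, the force, the opening and the grip force at its end, in the units of the state.
- read_state(): the state, without advancing time (a new reading comes with each control period).
- viewer.camera(name): name is "scene" or "top" or "wrist"; returns a dict with "image" (420x560x3 uint8, red, green, blue), "range_z" (420x560 float32, m along the optical axis (not along the pixel's ray), 0 where there is no reading), "vertical_fov" (degrees; the focal length in pixels is half the picture's height over the tangent of half this angle, whatever the lens; pixels are square), "cx", "cy" (the principal point, pixels), "R" (3x3) and "t" (3): a world point X has camera coordinates R X + t; the wrist camera has in their place "hand_eye" (4x4, takes a point from camera to tool coordinates, whose origin is the TCP and whose axes are the flange's). Camera axes: x right, y down, z forward; pixel columns grow to the right and rows downward; lengths in m; the calibration is good to about 2 mm. A picture is of the moment at which its call begins: read the wrist's pose just before it.
- r.job_done(): hands the job in; it is judged then, once.
The state is a dict: "time_s": time; "joints": joint angles; "dq": joint speeds; "joint_torque": joint torques, N m; "tcp_pos": TCP position; "orientation": TCP orientation; "ft_force": force on the tool from outside, world axes, zero at the start; "torque": the same for the moment, N m; "opening": opening from 0.0 (shut) to 1.0 (fully open); "grasp_force": force on a finger pad.
Only numpy, scipy, OpenCV 4.12 (cv2) and the standard library are available. Lean on these libraries where they do the work, as an engineer would, in place of code of your own. Each camera call takes 0.05 s, during which the arm holds its last target. There are 200 camera calls.

## Working session

There is one attempt and no reset: what is moved stays moved. The work goes in short steps, Python scripts to look and compute and a tool call to move; the robot and the scene stay as the last step left them, time stands still between calls to the robot, and variables do not carry over. Pictures are saved under pics/ and viewed, at most 14 in all, crops included, and the job is handed in when it is done.

Besides the shell and the picture viewer there is one more tool, called after "Emit:" as name(argument=value, ...), one argument or row to a line, values as JSON. servo_tool: Moves the arm, as the interface text tells. Its arguments: {"type":"object","properties":{"rows":{"type":"array","items":{"type":"number"}},"grip_force":{"type":"number"}},"required":["rows"]}

```bash
mkdir -p pics; ls; cat > h.py <<'E'
import numpy as np, cv2
from station import read_state, viewer, r
from scipy.spatial.transform import Rotation as Ro
def cam(name):
    s=read_state(); c=viewer.camera(name)
    h,w=c["range_z"].shape; f=h/2/np.tan(np.radians(c["vertical_fov"])/2)
    v,u=np.mgrid[:h,:w]; z=c["range_z"].astype(float)
    P=np.stack([(u-c["cx"])/f*z,(v-c["cy"])/f*z,z],-1)
    if name=="wrist":
        H=np.array(c["hand_eye"]); P=P@H[:3,:3].T+H[:3,3]
        R=Ro.from_euler("xyz",s["orientation"],degrees=True).as_matrix()
        P=P@R.T+np.array(s["tcp_pos"])
    else: P=(P-np.array(c["t"]))@np.array(c["R"])
    P[z==0]=np.nan
    return c["image"],P
def save(n,im): cv2.imwrite("pics/"+n,cv2.cvtColor(im,cv2.COLOR_RGB2BGR))
E
python3 - <<'E'
from h import *
for n in("scene","top"):
    im,P=cam(n); save(n+"0.png",im); np.savez("pics/"+n+"0.npz",im=im,P=P)
print(read_state())
E
```

```text
pics
{'time_s': 0.1, 'joints': array([-7.18787826e+01,  1.18812850e+01,  8.83976063e+01, -6.24231253e-04,
        7.98426889e+01, -8.62383037e+00]), 'dq': array([-0.07225654, -0.06553731, -0.28457437,  0.07898409, -0.04608322,
       -0.04556927]), 'joint_torque': array([-1.77691095e-04, -3.84089863e+01, -2.92549914e+01, -2.44887888e-04,
        4.82939984e-03,  3.19433354e-05]), 'tcp_pos': array([ 0.25853723, -0.51286989,  0.25221461]), 'orientation': array([-1.79879702e+02, -1.76232395e-02,  2.67451400e+01]), 'ft_force': array([-0.58198383,  0.29606405,  0.08517843]), 'torque': array([ 0.04970744,  0.01993493, -0.03299573]), 'grasp_force': 0.0, 'opening': 1.0023554699632253}
```

View pics/top0.png

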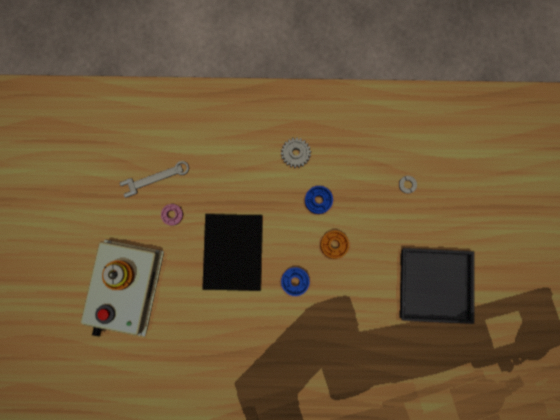

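View pics/scene0.png

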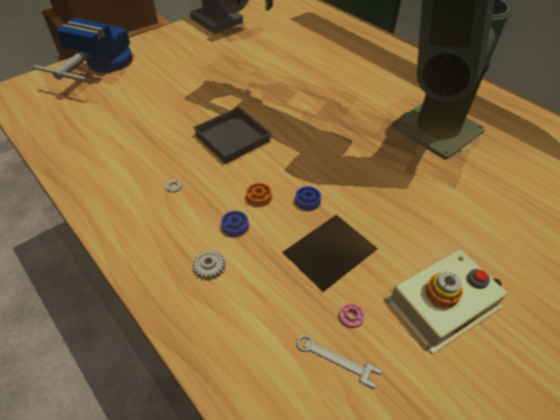

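The top view shows:
- stand with the spindle at (118,273)
- mat at (233,252) and pan at (437,285)
- sound-cup candidates: orange (334,243), blue (319,199) and blue (295,281). The orange one fits.
- wheel-shaped things: the yellow one on the spindle and a pink one at (172,214). The yellow one is meant.
- bystanders: gear (295,152), spare washer (408,185), wrench (155,179)

Next I measure these and confirm with a crop.

```bash
python3 - <<'E'
from h import *
d=np.load("pics/top0.npz"); im,P=d["im"],d["P"]
print("bench z",np.nanmedian(P[100:130,380:560,2]))
def blob(name,box,lo,hi,extra=None):
    u0,v0,u1,v1=box; p=P[v0:v1,u0:u1].reshape(-1,3); c=im[v0:v1,u0:u1].reshape(-1,3).astype(int)
    m=(p[:,2]>lo)&(p[:,2]<hi)
    if extra: m&=extra(c)
    q=p[m][:,:2].astype(np.float32); (cx,cy),rad=cv2.minEnclosingCircle(q)
    print(name,len(q),"circ",round(cx,4),round(cy,4),round(rad,4),"rect",cv2.minAreaRect(q),"z",np.percentile(p[m][:,2],[5,50,95]).round(4))
blob("cup",(312,225,356,262),.012,.04)
blob("blue1",(302,182,336,217),.012,.04)
blob("blue2",(277,263,313,299),.012,.04)
blob("gear",(275,135,316,170),.008,.04)
blob("spare",(395,172,421,197),.003,.02)
blob("pan",(390,235,485,335),.015,.05)
blob("deck",(75,230,170,340),.045,.06)
blob("stack",(98,255,138,292),.075,.14)
blob("top",(98,255,138,292),.1,.14)
blob("button",(90,300,120,328),.06,.09)
blob("mat",(195,205,270,298),-.01,.02,lambda c:c.sum(1)<90)
blob("pink",(158,200,188,230),.004,.03)
blob("wrench",(115,155,195,200),.003,.03)
a=cv2.resize(im[225:345,70:170],(400,480),interpolation=2); b=cv2.resize(im[175:300,265:365],(400,480),interpolation=2)
save("crop.png",np.hstack([a,b]))
E
```

```text
bench z -0.00026415378877267005
cup 300 circ 0.5629 -0.1213 0.0312 rect ((0.5634386539459229, -0.12116975337266922), (0.05989720672369003, 0.059808358550071716), 0.09868989884853363) z [0.0147 0.0221 0.0276]
blue1 317 circ 0.6616 -0.086 0.0313 rect ((0.6618190407752991, -0.08549018949270248), (0.06181907653808594, 0.06012492626905441), 0.4409835636615753) z [0.0142 0.022  0.0264]
blue2 282 circ 0.4803 -0.0354 0.031 rect ((0.479937344789505, -0.03567051514983177), (0.06065008044242859, 0.06034180149435997), 27.388912200927734) z [0.0147 0.0224 0.0274]
gear 589 circ 0.7691 -0.0331 0.0342 rect ((0.7685436606407166, -0.0337357334792614), (0.06671202182769775, 0.06575920432806015), 12.706548690795898) z [0.01   0.0153 0.0228]
spare 204 circ 0.7016 -0.2889 0.0378 rect ((0.7014350891113281, -0.2887059152126312), (0.05525950342416763, 0.054917797446250916), 1.078633189201355) z [0.0033 0.0056 0.0096]
pan 1125 circ 0.4775 -0.3433 0.1078 rect ((0.4773542284965515, -0.34360426664352417), (0.1582130342721939, 0.1560894399881363), 88.1706314086914) z [0.0181 0.0295 0.0337]
deck 3852 circ 0.4605 0
[... 485 characters left out ...]
 0.1177]
button 309 circ 0.4061 0.355 0.0314 rect ((0.4058191776275635, 0.36009740829467773), (0.05146649107336998, 0.04572764039039612), 2.8737428188323975) z [0.0628 0.0683 0.0784]
mat 4229 circ 0.5424 0.1039 0.1022 rect ((0.5429786443710327, 0.10386168211698532), (0.12652279436588287, 0.16598455607891083), 89.76815032958984) z [0.0003 0.0041 0.0079]
pink 324 circ 0.6212 0.2402 0.0436 rect ((0.6211842894554138, 0.24038797616958618), (0.06713377684354782, 0.05853291228413582), 88.76905822753906) z [0.0043 0.0084 0.017 ]
wrench 896 circ 0.7084 0.2849 0.102 rect ((0.7084938883781433, 0.28519633412361145), (0.10151254385709763, 0.18088069558143616), 1.0118389129638672) z [0.0032 0.0057 0.0103]
```

View pics/crop.png

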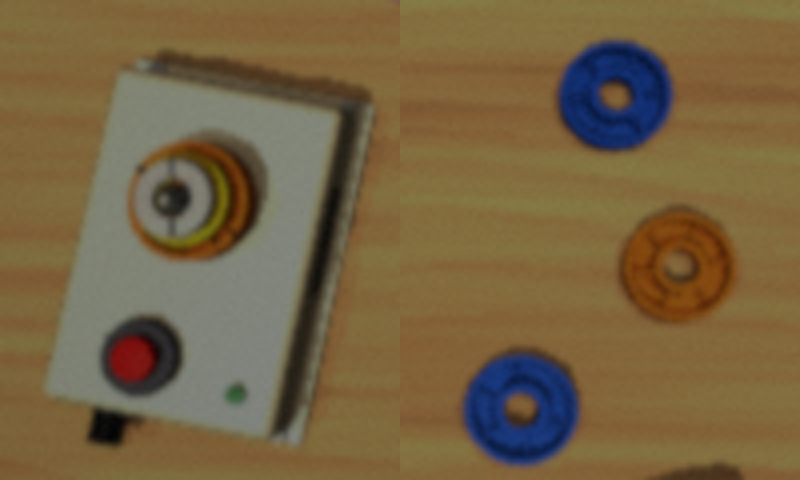

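The crop confirms it: at left, the yellow wheel and washer sit on the orange cracked cup, with the red button below. At right, the orange sound cup is at crop (678,265), and both others are blue. I'm moving over to the stand.

Emit:
servo_tool(
  rows=[0, 0, 0, 0.1167, 1, 0, 0, 0, 0.1167, 1, 0, 0, 0, 0.1167, 1, 0, 0, 0, 0.1167, 1, 0.02, -0.036, 0, 0, 1, 0.02, -0.036, 0, 0, 1, 0.02, -0.036, 0, 0, 1, 0.02, -0.036, 0, 0, 1, 0.02, -0.036, 0, 0, 1, 0.02, -0.036, 0, 0, 1, 0.02, -0.036, 0, 0, 1, 0.02, -0.036, 0, 0, 1],
  grip_force=40,
)

```text
time_s: 1.1
tcp_pos: [0.419, -0.2234, 0.253]
orientation: [-180.0, 0.0, -0.0]
ft_force: [-0.0, -1.0, -0.0]
opening: 1.005
grasp_force: 0.0
```

Emit:
servo_tool(
  rows=[0.006, -0.04, 0, 0, 1, 0.006, -0.04, 0, 0, 1, 0.006, -0.04, 0, 0, 1, 0.006, -0.04, 0, 0, 1, 0.006, -0.04, 0, 0, 1, 0.006, -0.04, 0, 0, 1, 0.006, -0.04, 0, 0, 0.6, 0.006, -0.04, 0, 0, 0.6, 0.006, -0.04, 0, 0, 0.6, 0.006, -0.04, 0, 0, 0.6, 0.006, -0.04, 0, 0, 0.6, 0, -0.04, 0, 0, 0.6],
)

```text
time_s: 2.1
tcp_pos: [0.4849, 0.2565, 0.2528]
orientation: [180.0, -0.0, 0.0]
ft_force: [1.4, -0.7, -0.3]
opening: 0.602
grasp_force: 0.0
```

Emit:
servo_tool(
  rows=[0, -0.02, 0, 0, 0.6, 0, -0.02, 0, 0, 0.6, 0, 0, 0, 0, 0.6, 0, 0, 0, 0, 0.6],
)

```text
time_s: 2.43
tcp_pos: [0.4842, 0.2951, 0.2525]
orientation: [179.9, 0.1, 0.1]
ft_force: [0.5, -0.9, 0.1]
opening: 0.601
grasp_force: 0.0
```

```bash
python3 - <<'E'
from h import *
im,P=cam("wrist"); save("w1.png",im); np.savez("pics/w1.npz",im=im,P=P)
s=read_state(); print(s["tcp_pos"],s["orientation"],s["opening"],s["joints"])
z=P[...,2]
print(np.array(viewer.camera("wrist")["hand_eye"]).round(3))
m=(z>.15); print(m.sum(), [ (P[m][:,i].min(),P[m][:,i].max()) for i in range(3)] if m.any() else 0)
E
```

```text
[0.48433175 0.29416624 0.25262088] [1.79930331e+02 6.68223402e-02 4.03836799e-02] 0.5977624716537882 [ 2.25437302e+01  1.09193493e+01  8.94927560e+01 -3.94271422e-02
  7.96762963e+01  1.12510401e+02]
[[-0.001 -0.96  -0.279  0.071]
 [ 1.    -0.001 -0.     0.   ]
 [-0.    -0.279  0.96  -0.121]
 [ 0.     0.     0.     1.   ]]
48958 [(np.float64(0.4711143379854765), np.float64(0.5054386675568098)), (np.float64(0.2305487225265066), np.float64(0.36010732103994997)), (np.float64(0.23294800011466077), np.float64(0.33055942680353056))]
```

View pics/w1.png

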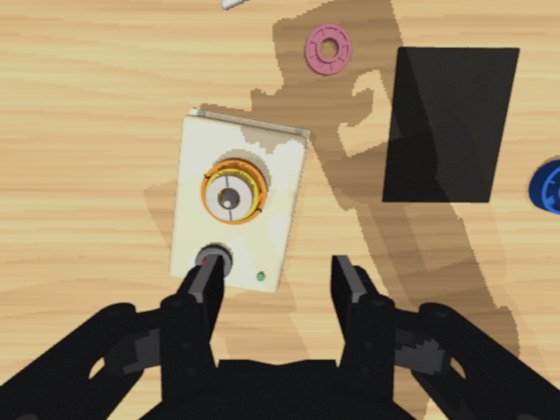

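The wrist view shows the stack at (230,198) and the fingertips at (213,262) and (342,262), 19.6 mm ahead of the TCP at opening 0.6. I'll fit the spindle axis.

```bash
cat >> h.py <<'E'
def circ(P,box,lo,hi):
    u0,v0,u1,v1=box; p=P[v0:v1,u0:u1].reshape(-1,3); p=p[(p[:,2]>lo)&(p[:,2]<hi)]
    q=p[:,:2].astype(np.float32); c,rad=cv2.minEnclosingCircle(q)
    e=cv2.fitEllipse(cv2.convexHull(q)) if len(q)>20 else None
    return len(q),np.round(c,4),round(rad,4),np.round(e[0],4) if e else 0,np.round(np.percentile(p[:,2],[5,50,95]),4)
E
python3 - <<'E'
from h import *
d=np.load("pics/w1.npz"); P=d["P"]; b=(185,145,285,250)
for n,lo,hi in(("nose",.1135,.13),("washer",.104,.1115),("wheel",.09,.0995),("cup",.078,.0865)): print(n,circ(P,b,lo,hi))
print("deck",np.nanmedian(P[250:270,240:250,2]))
E
```

```text
nose (158, array([0.4891, 0.3359]), 0.0062, array([0.4892, 0.3359]), array([0.114 , 0.1184, 0.1237]))
washer (1344, array([0.4895, 0.3367]), 0.0202, array([0.4896, 0.3367]), array([0.1066, 0.1082, 0.1094]))
wheel (615, array([0.4895, 0.3355]), 0.0244, array([0.4896, 0.3357]), array([0.0915, 0.0959, 0.0974]))
cup (888, array([0.4884, 0.3363]), 0.0321, array([0.4884, 0.3362]), array([0.0806, 0.0832, 0.0845]))
deck 0.055185500840500834
```

Emit:
servo_tool(
  rows=[0.0047, -0.041, 0, 0, 0.6, 0, 0, 0, 0, 0.6, 0, 0, 0.03, 0, 0.6, 0, 0, 0.03, 0, 0.6, 0, 0, 0.03, 0, 0.6, 0, 0, 0.03, 0, 0.6, 0, 0, 0.005, 0, 0.6, 0, 0, 0.004, 0, 0.6, 0, 0, 0, 0, 0.6],
)

```text
time_s: 3.28
tcp_pos: [0.49, 0.3349, 0.1247]
orientation: [-180.0, -0.0, -0.1]
ft_force: [-0.8, -0.0, -0.2]
opening: 0.597
grasp_force: 0.0
```

Emit:
servo_tool(
  rows=[0, 0, 0, 0, 0.4, 0, 0, 0, 0, 0.4, 0, 0, 0, 0, 0.4, 0, 0, 0, 0, 0.4, 0, 0, 0, 0, 0.4],
)

```text
time_s: 3.7
tcp_pos: [0.4913, 0.3361, 0.1271]
orientation: [-179.9, -0.3, 0.0]
ft_force: [0.5, -2.3, 5.8]
opening: 0.417
grasp_force: 40.3
```

```bash
python3 - <<'E'
from h import *
s=read_state(); print(s["tcp_pos"],s["opening"],s["grasp_force"])
im,P=cam("wrist"); save("w2.png",im); z=P[...,2]
# fingertips low points beside the spindle
for sg in(-1,1):
    m=(np.abs(P[...,0]-.489)<.009)&(sg*(P[...,1]-.336)>.0205)&(sg*(P[...,1]-.336)<.03)&(z>.099)&(z<.125)
    print(sg,m.sum(),np.percentile(z[m],[0,2,10]) if m.any() else 0)
E
```

```text
[0.49132329 0.3360674  0.12709259] 0.4167193573366428 40.26751583442092
-1 23 [0.11270539 0.11309631 0.11452183]
1 16 [0.11261325 0.11300579 0.11459828]
```

View pics/w2.png

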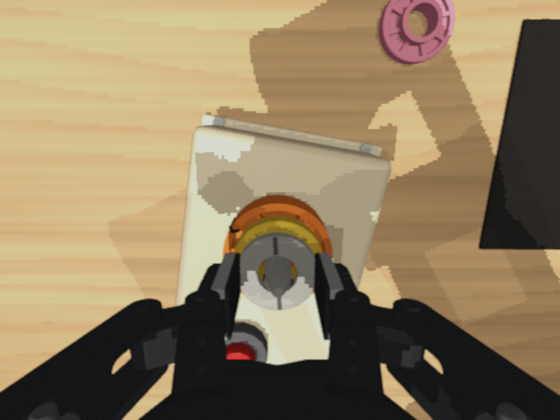

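```bash
python3 - <<'E'
from h import *
d=np.load("pics/w1.npz"); P=d["P"]; m=(P[...,2]>.2329)&(P[...,2]<.255)
y=P[m][:,1]-.29417; print("gap at .598:",y[y<0].max(),y[y>0].min(), "z low",np.sort(P[m][:,2])[:5])
for lo,hi in((.233,.238),(.238,.245),(.245,.255)):
    k=(P[...,2]>lo)&(P[...,2]<hi); y=P[k][:,1]-.29417; print(lo,y[y<0].max(),y[y>0].min(),P[k][:,0].min(),P[k][:,0].max())
im,P=cam("wrist"); z=P[...,2]
row=[(u,P[265,u].round(4).tolist()) for u in range(205,345,6)]
for q in row: print(q)
b=(225,215,335,320)
print(circ(P,b,.104,.1115))
E
```

```text
gap at .598: -0.024316680309398042 0.026244810098020488 z low [0.232948   0.23325867 0.23374495 0.23377416 0.23378135]
0.233 -0.024467530362570933 0.026405932187872294 0.4746257347049409 0.4938843866788093
0.238 -0.024423639427407107 0.026274106780728557 0.4729325897968124 0.4957839725212737
0.245 -0.024316680309398042 0.026244810098020488 0.4727817554768343 0.4958295650181872
(205, [0.4696, 0.3837, 0.0554])
(211, [0.498, 0.3662, 0.1149])
(217, [0.4983, 0.3632, 0.1157])
(223, [0.502, 0.359, 0.1235])
(229, [0.5024, 0.3564, 0.1241])
(235, [0.5013, 0.3541, 0.122])
(241, [0.4946, 0.3533, 0.1079])
(247, [0.4951, 0.3503, 0.1089])
(253, [0.4949, 0.3474, 0.1085])
(259, [0.4875, 0.3455, 0.093])
(265, [0.4924, 0.3419, 0.1032])
(271, [0.4953, 0.3388, 0.1093])
(277, [0.4955, 0.3359, 0.1098])
(283, [0.4952, 0.333, 0.1091])
(289, [0.4918, 0.3299, 0.102])
(295, [0.4951, 0.3273, 0.1089])
(301, [0.4948, 0.3244, 0.1084])
(307, [0.4949, 0.3215, 0.1084])
(313, [0.4945, 0.3185, 0.1076])
(319, [0.5021, 0.3179, 0.1236])
(325, [0.5025, 0.3155, 0.1245])
(331, [0.5026, 0.3129, 0.1247])
(337, [0.4983, 0.3085, 0.1157])
(343, [0.4982, 0.3058, 0.1154])
(3882, array([0.495 , 0.3359]), 0.0254, array([0.4906, 0.336 ]), array([0.1063, 0.1082, 0.1093]))
```

The fingers slid up onto the washer's top edge because the grip was too shallow. I'll open, go 5.5 mm deeper and regrip; the tips then sit about 2 mm above the wheel rim.

Emit:
servo_tool(
  rows=[0, 0, 0, 0, 0.6, 0, 0, 0, 0, 0.6, 0, 0, 0, 0, 0.6, 0, 0, 0.003, 0, 0.6, 0, 0, 0.0025, 0, 0.6, 0, 0, 0, 0, 0.6, 0, 0, 0, 0, 0.6],
)

```text
time_s: 4.38
tcp_pos: [0.489, 0.3353, 0.1181]
orientation: [180.0, 0.1, 0.0]
ft_force: [0.2, 0.2, 0.5]
opening: 0.604
grasp_force: 0.0
```

Emit:
servo_tool(
  rows=[0, 0, 0, 0, 0.4, 0, 0, 0, 0, 0.4, 0, 0, 0, 0, 0.4, 0, 0, 0, 0, 0.4, 0, 0, 0, 0, 0.4],
  grip_force=30,
)

```text
time_s: 4.8
tcp_pos: [0.4896, 0.3356, 0.1189]
orientation: [-180.0, -0.0, -0.0]
ft_force: [-0.3, 0.3, -0.4]
opening: 0.445
grasp_force: 30.1
```

Emit:
servo_tool(
  rows=[0, 0, -0.01, 0, 0.4, 0, 0, -0.03, 0, 0.4, 0, 0, -0.03, 0, 0.4, 0, 0, -0.03, 0, 0.4, 0, 0, 0, 0, 0.4],
)

```text
time_s: 5.22
tcp_pos: [0.4934, 0.3376, 0.2275]
orientation: [-179.6, -0.7, 0.0]
ft_force: [1.5, 1.2, 0.5]
opening: 0.445
grasp_force: 30.3
```

```bash
python3 - <<'E'
from h import *
s=read_state(); print(s["tcp_pos"],s["opening"],s["grasp_force"],s["ft_force"])
im,P=cam("wrist"); save("w3.png",im); np.savez("pics/w3.npz",im=im,P=P)
for u in range(190,370,12): print(u,P[270,u].round(4),im[270,u])
E
```

```text
[0.49340606 0.33755417 0.22746769] 0.4450014912095757 30.277250166982412 [1.4564393  1.23548045 0.52594975]
190 [0.3937 0.4431 0.0016] [209 174 126]
202 [ 0.3927  0.4292 -0.0005] [205 181 129]
214 [0.5003 0.3653 0.2209] [33 33 33]
226 [0.5046 0.3584 0.2297] [75 74 72]
238 [0.4982 0.3553 0.2166] [100  98  91]
250 [0.498  0.3498 0.2162] [99 97 91]
262 [0.4241 0.3532 0.0638] [42 41 42]
274 [0.42   0.3415 0.0552] [214 214 183]
286 [0.4202 0.3294 0.0555] [214 213 181]
298 [0.4987 0.3279 0.2174] [110 108 100]
310 [0.4986 0.3225 0.2172] [101  98  92]
322 [0.5038 0.3186 0.2279] [11 11  8]
334 [0.5041 0.3137 0.2284] [77 76 74]
346 [0.5006 0.3071 0.2212] [21 21 22]
358 [0.3942 0.2421 0.0015] [214 194 141]
```

View pics/w3.png

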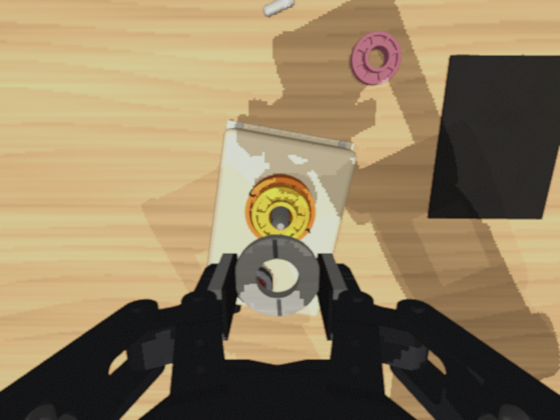

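The washer is in the grip at (278,275) and the yellow wheel is still on the spindle at (281,213). Next, to the mat.

Emit:
servo_tool(
  rows=[0.0018, 0.0385, 0, 0, 0.4, 0.0018, 0.0385, 0, 0, 0.4, 0.0018, 0.0385, 0, 0, 0.4, 0.0018, 0.0385, 0, 0, 0.4, 0.0018, 0.0385, 0, 0, 0.4, 0.0018, 0.0385, 0, 0, 0.4, 0, 0, 0.035, 0, 0.4, 0, 0, 0.035, 0, 0.4, 0, 0, 0.035, 0, 0.4, 0, 0, 0.035, 0, 0.4, 0, 0, 0.025, 0, 0.4, 0, 0, 0, 0, 0.4],
)

```text
time_s: 6.27
tcp_pos: [0.4936, 0.104, 0.0473]
orientation: [180.0, 0.9, -0.0]
ft_force: [-1.3, 0.9, -1.2]
opening: 0.445
grasp_force: 30.4
```

Emit:
servo_tool(
  rows=[0, 0, 0.01, 0, 0.4, 0, 0, 0.008, 0, 0.4, 0, 0, 0.004, 0, 0.4, 0, 0, 0, 0, 0.4, 0, 0, 0, 0, 0.4, 0, 0, 0, 0, 0.4],
)

```text
time_s: 6.77
tcp_pos: [0.5013, 0.1046, 0.0329]
orientation: [-180.0, -0.1, 0.0]
ft_force: [-0.4, 0.5, -0.2]
opening: 0.447
grasp_force: 30.4
```

Emit:
servo_tool(
  rows=[0, 0, 0.0065, 0, 0.4, 0, 0, 0, 0, 0.4, 0, 0, 0, 0, 0.4, 0, 0, 0, 0, 0.4],
)

```text
time_s: 7.1
tcp_pos: [0.5002, 0.1045, 0.0252]
orientation: [180.0, 0.0, -0.0]
ft_force: [-0.4, 0.7, -0.5]
opening: 0.447
grasp_force: 30.4
```

Emit:
servo_tool(
  rows=[0, 0, 0, 0, 0.52, 0, 0, 0, 0, 0.6, 0, 0, 0, 0, 0.68, 0, 0, -0.01, 0, 0.68, 0, 0, -0.03, 0, 0.68, 0, 0, -0.03, 0, 0.68, 0, 0, -0.03, 0, 0.68, 0, 0, -0.03, 0, 0.68, 0, 0, -0.03, 0, 0.68, 0, 0, -0.02, 0, 0.68, 0, 0, -0.01, 0, 0.68, 0, 0, 0, 0, 0.68],
)

```text
time_s: 8.1
tcp_pos: [0.5022, 0.1046, 0.2189]
orientation: [-180.0, -0.4, 0.0]
ft_force: [0.4, 0.1, -0.2]
opening: 0.68
grasp_force: 0.0
```

```bash
python3 - <<'E'
from h import *
s=read_state(); print(s["tcp_pos"])
im,P=cam("wrist"); np.savez("pics/w4.npz",im=im,P=P); save("w4.png",im)
z=P[...,2]
m=(np.hypot(P[...,0]-.5,P[...,1]-.104)<.035)&(z>.0075)&(z<.02)
q=P[m]; print(m.sum(),cv2.minEnclosingCircle(q[:,:2].astype(np.float32)),np.percentile(q[:,2],[5,50,95]))
A=np.c_[q[:,:2]-q[:,:2].mean(0),np.ones(len(q))]; print("plane",np.linalg.lstsq(A,q[:,2],rcond=None)[0])
E
```

```text
[0.50219637 0.10461639 0.21889   ]
842 ((0.5008465647697449, 0.104580819606781), 0.020179269835352898) [0.00885545 0.01023459 0.01154559]
plane [-0.00121159  0.00191756  0.01024194]
```

Emit:
servo_tool(
  rows=[-0.0019, -0.0385, 0, 0, 0.68, -0.0019, -0.0385, 0, 0, 0.68, -0.0019, -0.0385, 0, 0, 0.68, -0.0019, -0.0385, 0, 0, 0.68, -0.0019, -0.0385, 0, 0, 0.68, -0.0019, -0.0385, 0, 0, 0.68, 0, 0, 0, 0, 0.68, 0, 0, 0.03, 0, 0.68, 0, 0, 0.03, 0, 0.68, 0, 0, 0.02, 0, 0.68, 0, 0, 0.015, 0, 0.68, 0, 0, 0, 0, 0.68],
)

```text
time_s: 9.15
tcp_pos: [0.4842, 0.3328, 0.1133]
orientation: [179.6, 0.7, -0.0]
ft_force: [-1.1, 0.2, -0.9]
opening: 0.683
grasp_force: 0.0
```

Emit:
servo_tool(
  rows=[0, 0, 0.008, 0, 0.68, 0, 0, 0.0057, 0, 0.68, 0, 0, 0, 0, 0.68, 0, 0, 0, 0, 0.68],
)

```text
time_s: 9.48
tcp_pos: [0.4891, 0.3355, 0.1069]
orientation: [-180.0, -0.0, -0.0]
ft_force: [0.5, 0.6, 0.6]
opening: 0.679
grasp_force: 0.0
```

Emit:
servo_tool(
  rows=[0, 0, 0, 0, 0.5, 0, 0, 0, 0, 0.5, 0, 0, 0, 0, 0.5, 0, 0, 0, 0, 0.5, 0, 0, 0, 0, 0.5],
)

```text
time_s: 9.9
tcp_pos: [0.4898, 0.3359, 0.108]
orientation: [-179.9, -0.1, 0.0]
ft_force: [-0.4, -1.5, 6.1]
opening: 0.545
grasp_force: 31.1
```

Emit:
servo_tool(
  rows=[0, 0, -0.005, 0, 0.5, 0, 0, -0.01, 0, 0.5, 0, 0, -0.02, 0, 0.5, 0, 0, -0.03, 0, 0.5, 0, 0, -0.03, 0, 0.5, 0, 0, -0.015, 0, 0.5, 0, 0, 0, 0, 0.5, 0, 0, 0, 0, 0.5],
)

```text
time_s: 10.57
tcp_pos: [0.4893, 0.3358, 0.2179]
orientation: [-179.9, -0.1, 0.0]
ft_force: [0.1, 0.1, -0.4]
opening: 0.545
grasp_force: 30.9
```

```bash
python3 - <<'E'
from h import *
s=read_state(); print(s["tcp_pos"],s["opening"],s["grasp_force"])
im,P=cam("wrist"); np.savez("pics/w5.npz",im=im,P=P); save("w5.png",im)
z=P[...,2]; t=s["tcp_pos"]
i=im.astype(int); ye=(i[...,0]>90)&(i[...,1]>.75*i[...,0])&(i[...,2]<.5*i[...,0])
m=ye&(np.hypot(P[...,0]-t[0],P[...,1]-t[1])<.04)&(z>t[2]-.05)
q=P[m]; print(m.sum(),cv2.minEnclosingCircle(q[:,:2].astype(np.float32)),np.percentile(t[2]-q[:,2],[1,5,25,50,75,95]))
m2=(np.hypot(P[...,0]-.489,P[...,1]-.336)<.035)&(z<.14)&(z>.08); print("left on stand",np.percentile(z[m2],[5,50,90]))
E
```

```text
[0.48929168 0.33578692 0.21790228] 0.544928458037622 30.8614597376436
7181 ((0.48924508690834045, 0.335316002368927), 0.024650923907756805) [0.00497702 0.0055956  0.01112353 0.01229421 0.01531153 0.01690486]
left on stand [0.08180792 0.08440491 0.11283588]
```

View pics/w5.png

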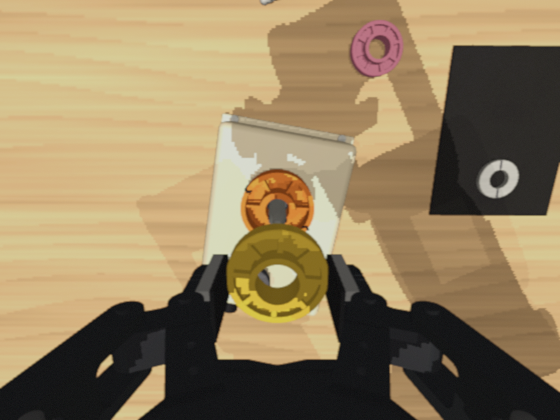

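The wheel is held level at (278,275). The cup and spindle are at (278,200), and the washer is on the mat at (498,180). Now I lay the wheel at about (0.585, 0.105).

Emit:
servo_tool(
  rows=[0.0137, 0.033, 0, 0, 0.5, 0.0137, 0.033, 0, 0, 0.5, 0.0137, 0.033, 0, 0, 0.5, 0.0137, 0.033, 0, 0, 0.5, 0.0137, 0.033, 0, 0, 0.5, 0.0137, 0.033, 0, 0, 0.5, 0.0137, 0.033, 0, 0, 0.5, 0, 0, 0, 0, 0.5, 0, 0, 0.04, 0, 0.5, 0, 0, 0.04, 0, 0.5, 0, 0, 0.04, 0, 0.5, 0, 0, 0.03, 0, 0.5],
)

```text
time_s: 11.62
tcp_pos: [0.5807, 0.1045, 0.061]
orientation: [180.0, 0.5, -0.0]
ft_force: [-0.4, -0.3, -1.1]
opening: 0.544
grasp_force: 30.9
```

Emit:
servo_tool(
  rows=[0, 0, 0.02, 0, 0.5, 0, 0, 0.01, 0, 0.5, 0, 0, 0, 0, 0.5, 0, 0, 0, 0, 0.5, 0, 0, 0, 0, 0.5],
)

```text
time_s: 12.03
tcp_pos: [0.586, 0.1047, 0.038]
orientation: [-180.0, -0.2, 0.0]
ft_force: [1.1, 0.5, 0.4]
opening: 0.545
grasp_force: 30.9
```

Emit:
servo_tool(
  rows=[0, 0, 0.007, 0, 0.5, 0, 0, 0.0042, 0, 0.5, 0, 0, 0, 0, 0.5, 0, 0, 0, 0, 0.5],
)

```text
time_s: 12.37
tcp_pos: [0.5854, 0.1045, 0.0261]
orientation: [-180.0, -0.1, -0.0]
ft_force: [0.9, 0.5, 0.4]
opening: 0.548
grasp_force: 31.0
```

Emit:
servo_tool(
  rows=[0, 0, 0, 0, 0.58, 0, 0, 0, 0, 0.64, 0, 0, 0, 0, 0.68, 0, 0, -0.01, 0, 0.68, 0, 0, -0.03, 0, 0.75, 0, 0, -0.03, 0, 0.85, 0, 0, -0.03, 0, 0.85, 0, 0, -0.03, 0, 0.85, 0, 0, -0.03, 0, 0.85, 0, 0, -0.02, 0, 0.85, 0, 0, -0.01, 0, 0.85, 0, 0, 0, 0, 0.85],
)

```text
time_s: 13.37
tcp_pos: [0.5866, 0.1046, 0.2193]
orientation: [-180.0, -0.4, 0.0]
ft_force: [0.1, 0.5, 0.5]
opening: 0.851
grasp_force: 0.0
```

Emit:
servo_tool(
  rows=[-0.0137, -0.033, 0, 0, 0.85, -0.0137, -0.033, 0, 0, 0.85, -0.0137, -0.033, 0, 0, 0.85, -0.0137, -0.033, 0, 0, 0.85, -0.0137, -0.033, 0, 0, 0.85, -0.0137, -0.033, 0, 0, 0.85, -0.0137, -0.033, 0, 0, 0.85, 0, 0, 0.01, 0, 0.85, 0, 0, 0.03, 0, 0.85, 0, 0, 0, 0, 0.85, 0, 0, 0, 0, 0.85],
)

```text
time_s: 14.28
tcp_pos: [0.4862, 0.334, 0.1715]
orientation: [179.8, 0.5, 0.0]
ft_force: [0.6, -0.3, -0.1]
opening: 0.849
grasp_force: 0.0
```

```bash
python3 - <<'E'
from h import *
s=read_state(); print(s["tcp_pos"])
im,P=cam("wrist"); z=P[...,2]; t=s["tcp_pos"]
m=(z>t[2]-.03); y=P[m][:,1]-t[1]; print("tips",t[2]-z[m].min(), y[y<0].max(),y[y>0].min())
for n,lo,hi in(("nose",.1135,.13),("cup",.078,.089)):
    m=(np.hypot(P[...,0]-.489,P[...,1]-.336)<.045)&(z>lo)&(z<hi); q=P[m]; print(n,m.sum(),cv2.minEnclosingCircle(q[:,:2].astype(np.float32)),np.percentile(q[:,2],[5,50,95]))
im,P=cam("top"); z=P[...,2]
for n,x,y,lo in(("washer",.5,.105,.008),("wheel",.585,.105,.009)):
    m=(np.hypot(P[...,0]-x,P[...,1]-y)<.032)&(z>lo)&(z<.03); q=P[m]; print(n,m.sum(),cv2.minEnclosingCircle(q[:,:2].astype(np.float32)),np.percentile(q[:,2],[5,50,95]))
E
```

```text
[0.48621902 0.33398545 0.17153994]
tips 0.014000303766866729 -8.629142625871111e-05 5.1933369867307455e-05
nose 307 ((0.4890924394130707, 0.3356269598007202), 0.006606609094887972) [0.11401319 0.118671   0.12361043]
cup 2728 ((0.488505482673645, 0.3359595239162445), 0.03211316838860512) [0.07915184 0.08343129 0.08686251]
washer 188 ((0.5007888674736023, 0.10485799610614777), 0.03098325803875923) [0.00817615 0.01022733 0.01376203]
wheel 265 ((0.584925651550293, 0.10463933646678925), 0.024175798520445824) [0.0096216  0.01378785 0.02067828]
```

Emit:
servo_tool(
  rows=[0, 0, 0.03, 0, 0.85, 0, 0, 0.03, 0, 0.85, 0, 0, 0.02, 0, 0.85, 0, 0, 0.009, 0, 0.85, 0, 0, 0, 0, 0.85, 0, 0, 0, 0, 0.85, 0, 0, 0, 0, 0.85],
)

```text
time_s: 14.97
tcp_pos: [0.4907, 0.3361, 0.0887]
orientation: [-179.9, -0.2, -0.0]
ft_force: [-0.4, 0.0, 0.6]
opening: 0.853
grasp_force: 0.0
```

Emit:
servo_tool(
  rows=[0, 0, 0, 0, 0.65, 0, 0, 0, 0, 0.65, 0, 0, 0, 0, 0.65, 0, 0, 0, 0, 0.65, 0, 0, 0, 0, 0.65],
)

```text
time_s: 15.38
tcp_pos: [0.4907, 0.3363, 0.0893]
orientation: [-179.9, -0.3, 0.0]
ft_force: [-0.9, -1.5, 5.3]
opening: 0.709
grasp_force: 32.1
```

Emit:
servo_tool(
  rows=[0, 0, -0.005, 0, 0.65, 0, 0, -0.01, 0, 0.65, 0, 0, -0.02, 0, 0.65, 0, 0, -0.03, 0, 0.65, 0, 0, -0.03, 0, 0.65, 0, 0, -0.025, 0, 0.65, 0, 0, -0.01, 0, 0.65, 0, 0, 0, 0, 0.65, 0, 0, 0, 0, 0.65],
)

```text
time_s: 16.13
tcp_pos: [0.4887, 0.3355, 0.2164]
orientation: [-180.0, -0.0, 0.0]
ft_force: [0.1, -0.1, -1.1]
opening: 0.712
grasp_force: 34.9
```

```bash
cat >> h.py <<'E'
def held(kind,im,P,s):
    i=im.astype(int); t=s["tcp_pos"]; z=P[...,2]
    g={"cup":i[...,1]<.72*i[...,0],"wheel":i[...,1]>.75*i[...,0]}[kind]
    m=(i[...,0]>70)&g&(i[...,2]<.5*i[...,0])&(np.hypot(P[...,0]-t[0],P[...,1]-t[1])<.045)&(z>t[2]-.05)
    q=P[m]; print(kind,m.sum(),cv2.minEnclosingCircle(q[:,:2].astype(np.float32)),np.percentile(t[2]-q[:,2],[1,5,25,50,75,95]).round(4))
E
python3 - <<'E'
from h import *
s=read_state(); print(s["tcp_pos"],s["opening"],s["grasp_force"])
im,P=cam("wrist"); save("w6.png",im); held("cup",im,P,s)
E
```

```text
[0.4887234  0.33548135 0.21643984] 0.7115605663794776 34.863695707172155
cup 14165 ((0.48603755235671997, 0.3356741964817047), 0.031783174723386765) [0.0023 0.0029 0.006  0.0109 0.0191 0.0245]
```

View pics/w6.png

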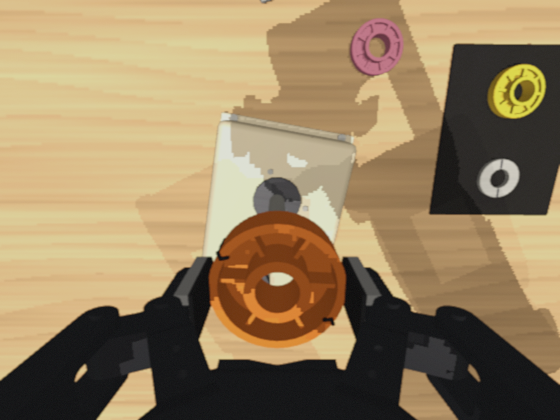

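The cracked cup is held, with its cracks visible at (223,257) and (330,322). The bare flange is at (278,197), and the wheel (518,90) and washer (498,178) lie side by side on the mat. Now to the scrap pan.

Emit:
servo_tool(
  rows=[-0.0007, 0.04, 0, 0, 0.65, -0.0007, 0.04, 0, 0, 0.65, -0.0007, 0.04, 0, 0, 0.65, -0.0007, 0.04, 0, 0, 0.65, -0.0007, 0.04, 0, 0, 0.65, -0.0007, 0.04, 0, 0, 0.65, -0.0007, 0.04, 0, 0, 0.65, -0.0007, 0.04, 0, 0, 0.65, -0.0007, 0.04, 0, 0, 0.65, -0.0007, 0.04, 0, 0, 0.65, -0.0007, 0.04, 0, 0, 0.65, -0.0007, 0.04, 0, 0, 0.65],
)

```text
time_s: 17.18
tcp_pos: [0.4784, -0.1456, 0.2137]
orientation: [-179.9, 0.3, -0.0]
ft_force: [0.5, -0.3, -0.6]
opening: 0.71
grasp_force: 34.9
```

Emit:
servo_tool(
  rows=[-0.0006, 0.04, 0, 0, 0.65, -0.0006, 0.04, 0, 0, 0.65, -0.0006, 0.04, 0, 0, 0.65, -0.0006, 0.04, 0, 0, 0.65, 0, 0.038, 0, 0, 0.65, 0, 0, 0, 0, 0.65, 0, 0, 0, 0, 0.65, 0, 0, 0.035, 0, 0.65, 0, 0, 0.035, 0, 0.65, 0, 0, 0.035, 0, 0.65, 0, 0, 0.03, 0, 0.65],
)

```text
time_s: 18.1
tcp_pos: [0.4765, -0.3392, 0.0775]
orientation: [-179.8, 0.2, 0.1]
ft_force: [-0.2, -0.2, -0.4]
opening: 0.706
grasp_force: 34.9
```

Emit:
servo_tool(
  rows=[0, 0, 0.02, 0, 0.65, 0, 0, 0.015, 0, 0.65, 0, 0, 0.01, 0, 0.65, 0, 0, 0, 0, 0.65, 0, 0, 0, 0, 0.65],
)

```text
time_s: 18.52
tcp_pos: [0.4778, -0.3411, 0.0356]
orientation: [-179.9, 0.1, 0.1]
ft_force: [0.3, 0.3, 0.1]
opening: 0.703
grasp_force: 35.6
```

Emit:
servo_tool(
  rows=[0, 0, 0.0015, 0, 0.65, 0, 0, 0, 0, 0.75, 0, 0, 0, 0, 0.8, 0, 0, 0, 0, 0.85, 0, 0, -0.01, 0, 0.85, 0, 0, -0.03, 0, 0.85, 0, 0, -0.035, 0, 0.85, 0, 0, -0.035, 0, 0.85, 0, 0, -0.03, 0, 0.85, 0, 0, -0.03, 0, 0.85],
)

```text
time_s: 19.35
tcp_pos: [0.4782, -0.3427, 0.2081]
orientation: [179.9, -0.1, -0.0]
ft_force: [-0.2, 0.9, 0.3]
opening: 0.852
grasp_force: 0.0
```

Emit:
servo_tool(
  rows=[0.01, -0.032, 0, 0, 0.85, 0.01, -0.032, 0, 0, 0.85, 0.01, -0.032, 0, 0, 0.85, 0.01, -0.032, 0, 0, 0.85, 0.01, -0.032, 0, 0, 0.85, 0.01, -0.032, 0, 0, 0.85, 0, 0, 0, 0, 0.85, 0, 0, 0, 0, 0.85, 0, 0, 0, 0, 0.85, 0, 0, 0, 0, 0.85],
)

```text
time_s: 20.18
tcp_pos: [0.538, -0.1515, 0.2054]
orientation: [180.0, -0.0, -0.1]
ft_force: [-0.4, -1.0, -0.2]
opening: 0.854
grasp_force: 0.0
```

```bash
python3 - <<'E'
from h import *
s=read_state(); print(s["tcp_pos"])
im,P=cam("wrist"); save("w7.png",im); z=P[...,2]
i=im.astype(int); o=(i[...,0]>70)&(i[...,1]<.72*i[...,0])&(i[...,2]<.45*i[...,0])
m=o&(np.hypot(P[...,0]-.563,P[...,1]+.121)<.04)&(z>.012)&(z<.04); q=P[m]
print(m.sum(),cv2.minEnclosingCircle(q[:,:2].astype(np.float32)),cv2.fitEllipse(cv2.convexHull(q[:,:2].astype(np.float32))),np.percentile(q[:,2],[5,50,95]))
im,P=cam("top"); z=P[...,2]; i=im.astype(int); o=(i[...,0]>50)&(i[...,1]<.72*i[...,0])&(i[...,2]<.45*i[...,0])
m=o&(np.hypot(P[...,0]-.4775,P[...,1]+.3433)<.06)&(z>.008)&(z<.07); q=P[m]
print("pan cup",m.sum(),cv2.minEnclosingCircle(q[:,:2].astype(np.float32)),np.percentile(q[:,2],[5,50,95]))
E
```

```text
[ 0.53795185 -0.15154569  0.2054326 ]
1542 ((0.5626171827316284, -0.12143747508525848), 0.031233465299010277) ((0.5624129772186279, -0.12234554439783096), (0.05883660167455673, 0.06248840317130089), 64.10971069335938) [0.01400141 0.02229124 0.02595772]
pan cup 145 ((0.4719350337982178, -0.35482388734817505), 0.02679317630827427) [0.00979166 0.02375029 0.02973772]
```

View pics/w7.png

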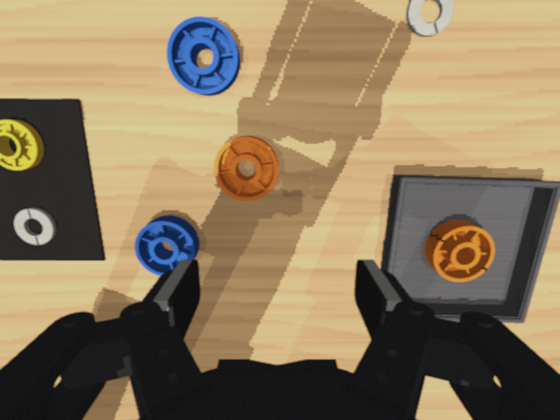

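The cracked cup lies in the pan at (462,250). The orange sound cup at (246,168) has no cracks. I'll pick up the sound cup.

Emit:
servo_tool(
  rows=[0.0247, -0.03, 0, 0, 0.85, 0, 0, 0, 0, 0.85, 0, 0, 0.035, 0, 0.85, 0, 0, 0.035, 0, 0.85, 0, 0, 0.035, 0, 0.85, 0, 0, 0.03, 0, 0.85, 0, 0, 0.02, 0, 0.85, 0, 0, 0.01, 0, 0.85, 0, 0, 0, 0, 0.85, 0, 0, 0, 0, 0.85, 0, 0, 0, 0, 0.85],
  grip_force=40,
)

```text
time_s: 21.2
tcp_pos: [0.5644, -0.1215, 0.0418]
orientation: [179.9, -0.2, -0.0]
ft_force: [0.4, -0.5, 0.1]
opening: 0.85
grasp_force: 0.0
```

Emit:
servo_tool(
  rows=[0, 0, 0.01, 0, 0.85, 0, 0, 0.005, 0, 0.85, 0, 0, 0, 0, 0.85, 0, 0, 0, 0, 0.85, 0, 0, 0, 0, 0.85, 0, 0, 0, 0, 0.65, 0, 0, 0, 0, 0.65, 0, 0, 0, 0, 0.65, 0, 0, 0, 0, 0.65, 0, 0, 0, 0, 0.65],
)

```text
time_s: 22.03
tcp_pos: [0.5634, -0.1207, 0.0258]
orientation: [180.0, -0.1, 0.0]
ft_force: [-0.9, 0.6, 5.4]
opening: 0.703
grasp_force: 43.7
```

Emit:
servo_tool(
  rows=[0, 0, -0.005, 0, 0.65, 0, 0, -0.015, 0, 0.65, 0, 0, -0.03, 0, 0.65, 0, 0, -0.035, 0, 0.65, 0, 0, -0.035, 0, 0.65, 0, 0, -0.035, 0, 0.65, 0, 0, -0.025, 0, 0.65, 0, 0, -0.01, 0, 0.65, 0, 0, 0, 0, 0.65, 0, 0, 0, 0, 0.65],
)

```text
time_s: 22.87
tcp_pos: [0.5622, -0.1203, 0.2139]
orientation: [-180.0, 0.1, 0.0]
ft_force: [-0.2, -0.3, -1.6]
opening: 0.709
grasp_force: 43.6
```

```bash
cat >> h.py <<'E'
def bore(P,s,lo,hi,rmin,rmax):
    "hub-top ring (bore) centre relative to the TCP, by circle fit of the depth band"
    t=s["tcp_pos"]; d=t[2]-P[...,2]; rr=np.hypot(P[...,0]-t[0],P[...,1]-t[1]); m=(d>lo)&(d<hi)&(rr<rmax)
    q=P[m]; c=cv2.minEnclosingCircle(q[:,:2].astype(np.float32))
    A=np.c_[q[:,:2]-q[:,:2].mean(0),np.ones(len(q))]; pl=np.linalg.lstsq(A,q[:,2],rcond=None)[0]
    print("ring",m.sum(),np.array(c[0])-t[:2],c[1],"slope",pl[:2].round(3),"depth",(t[2]-pl[2]).round(4))
E
python3 - <<'E'
from h import *
s=read_state(); print(s["tcp_pos"],s["opening"],s["grasp_force"],s["orientation"])
im,P=cam("wrist"); save("w8.png",im); held("cup",im,P,s)
t=s["tcp_pos"]; d=t[2]-P[...,2]; m=np.hypot(P[...,0]-t[0],P[...,1]-t[1])<.034; print(np.histogram(d[m],bins=np.arange(-.01,.04,.002)))
bore(P,s,-.005,.006,0,.02)
E
```

```text
[ 0.56218373 -0.12026502  0.21389184] 0.7094273146438431 43.622070997953415 [-1.79974772e+02  6.56467530e-02  4.18427865e-04]
cup 15002 ((0.5618478059768677, -0.12007874250411987), 0.03202356398105621) [-0.0002  0.0004  0.0035  0.0085  0.0169  0.0221]
(array([ 147,  151,  143,  130,  420, 1875, 3021, 1630,  795, 1217,  955,
        812,  716,  677,  593, 1968,  745,   89,    1,    0,    0,    0,
          0,    0]), array([-0.01 , -0.008, -0.006, -0.004, -0.002,  0.   ,  0.002,  0.004,
        0.006,  0.008,  0.01 ,  0.012,  0.014,  0.016,  0.018,  0.02 ,
        0.022,  0.024,  0.026,  0.028,  0.03 ,  0.032,  0.034,  0.036,
        0.038]))
ring 2544 [-0.0002213  -0.00018164] 0.015657003968954086 slope [-0.01   0.001] depth 0.0013
```

The cup is held level and centred on the TCP, with its underside about 26 mm below it. Now to the spindle.

Emit:
servo_tool(
  rows=[-0.0061, -0.038, 0, 0, 0.65, -0.0061, -0.038, 0, 0, 0.65, -0.0061, -0.038, 0, 0, 0.65, -0.0061, -0.038, 0, 0, 0.65, -0.0061, -0.038, 0, 0, 0.65, -0.0061, -0.038, 0, 0, 0.65, -0.0061, -0.038, 0, 0, 0.65, -0.0061, -0.038, 0, 0, 0.65, -0.0061, -0.038, 0, 0, 0.65, -0.0061, -0.038, 0, 0, 0.65, -0.0061, -0.038, 0, 0, 0.65, -0.0061, -0.038, 0, 0, 0.65],
)

```text
time_s: 23.92
tcp_pos: [0.4872, 0.3365, 0.2112]
orientation: [179.8, 0.3, 0.0]
ft_force: [0.6, -0.3, -0.5]
opening: 0.709
grasp_force: 43.7
```

Emit:
servo_tool(
  rows=[0, 0, 0, 0, 0.65, 0, 0, 0, 0, 0.65, 0, 0, 0.02, 0, 0.65, 0, 0, 0.02, 0, 0.65, 0, 0, 0, 0, 0.65, 0, 0, 0, 0, 0.65, 0, 0, 0, 0, 0.65, 0, 0, 0, 0, 0.65],
)

```text
time_s: 24.58
tcp_pos: [0.4905, 0.3351, 0.1759]
orientation: [-180.0, -0.1, -0.1]
ft_force: [0.1, 0.6, -0.7]
opening: 0.709
grasp_force: 43.8
```

Emit:
servo_tool(
  rows=[-0.0007, -0.0005, 0.01, 0, 0.65, 0, 0, 0.015, 0, 0.65, 0, 0, 0.015, 0, 0.65, 0, 0, 0.015, 0, 0.65, 0, 0, 0.01, 0, 0.65, 0, 0, 0.01, 0, 0.65, 0, 0, 0.005, 0, 0.65, 0, 0, 0, 0, 0.65, 0, 0, 0, 0, 0.65],
)

```text
time_s: 25.33
tcp_pos: [0.4891, 0.3361, 0.095]
orientation: [-180.0, -0.0, -0.0]
ft_force: [-0.0, 0.4, -0.5]
opening: 0.708
grasp_force: 43.8
```

Emit:
servo_tool(
  rows=[0, 0, 0.004, 0, 0.65, 0, 0, 0.003, 0, 0.65, 0, 0, 0.001, 0, 0.65, 0, 0, 0, 0, 0.65, 0, 0, 0, 0, 0.65],
)

```text
time_s: 25.75
tcp_pos: [0.489, 0.3361, 0.087]
orientation: [-180.0, -0.0, -0.0]
ft_force: [-0.1, -0.7, -0.7]
opening: 0.704
grasp_force: 43.8
```

Emit:
servo_tool(
  rows=[0, 0, 0.001, 0, 0.65, 0, 0, 0, 0, 0.65, 0, 0, 0, 0, 0.75, 0, 0, 0, 0, 0.8, 0, 0, 0, 0, 0.85, 0, 0, -0.01, 0, 0.85, 0, 0, -0.03, 0, 0.85, 0, 0, -0.03, 0, 0.85, 0, 0, -0.03, 0, 0.85, 0, 0, -0.03, 0, 0.85, 0, 0, 0, 0, 0.85],
)

```text
time_s: 26.67
tcp_pos: [0.4929, 0.3381, 0.2248]
orientation: [-179.6, -0.8, 0.0]
ft_force: [1.1, 1.7, 1.3]
opening: 0.854
grasp_force: 0.0
```

```bash
cat > st.py <<'E'
from h import *
s=read_state(); print(s["tcp_pos"],s["opening"])
im,P=cam("wrist"); z=P[...,2]; np.savez("pics/st.npz",im=im,P=P)
for n,lo,hi in(("nose",.1135,.13),("w",.1045,.112),("whl",.091,.1005),("cup",.078,.0895)):
    m=(np.hypot(P[...,0]-.489,P[...,1]-.336)<.04)&(z>lo)&(z<hi); q=P[m]
    if len(q)<30: continue
    A=np.c_[q[:,:2]-q[:,:2].mean(0),np.ones(len(q))]; pl=np.linalg.lstsq(A,q[:,2],rcond=None)[0]
    c=cv2.minEnclosingCircle(q[:,:2].astype(np.float32)); print(n,m.sum(),np.round(c[0],4),round(c[1],4),np.percentile(q[:,2],[5,25,50,75,95]).round(4),"slope",pl[:2].round(3))
E
python3 st.py
```

```text
[0.49294718 0.33814074 0.22475663] 0.8537057394561068
nose 186 [0.4883 0.3364] 0.0064 [0.114  0.1159 0.1185 0.1219 0.1237] slope [-0.417 -0.057]
w 58 [0.4888 0.336 ] 0.0067 [0.1051 0.1071 0.1098 0.1114 0.1119] slope [-0.217 -0.005]
whl 48 [0.4909 0.3363] 0.0068 [0.0914 0.0938 0.096  0.0975 0.1004] slope [0.008 0.131]
cup 1715 [0.489  0.3365] 0.0312 [0.0793 0.0827 0.0835 0.0852 0.087 ] slope [0.011 0.001]
```

The cup is seated: rim at 83 mm, hub at 86 mm and level. Next the wheel.

Emit:
servo_tool(
  rows=[0.0137, 0.0331, 0, 0, 0.68, 0.0137, 0.0331, 0, 0, 0.68, 0.0137, 0.0331, 0, 0, 0.68, 0.0137, 0.0331, 0, 0, 0.68, 0.0137, 0.0331, 0, 0, 0.68, 0.0137, 0.0331, 0, 0, 0.68, 0.0137, 0.0331, 0, 0, 0.68, 0, 0, 0, 0, 0.68, 0, 0, 0.035, 0, 0.68, 0, 0, 0.04, 0, 0.68, 0, 0, 0.035, 0, 0.68, 0, 0, 0.03, 0, 0.68],
)

```text
time_s: 27.72
tcp_pos: [0.5825, 0.1043, 0.0725]
orientation: [-180.0, 0.2, -0.0]
ft_force: [-0.8, -0.5, 0.1]
opening: 0.682
grasp_force: 0.0
```

Emit:
servo_tool(
  rows=[0, 0, 0.02, 0, 0.68, 0, 0, 0.01, 0, 0.68, 0, 0, 0, 0, 0.68, 0, 0, 0, 0, 0.68, 0, 0, 0, 0, 0.68, 0, 0, 0, 0, 0.68],
  grip_force=30,
)

```text
time_s: 28.22
tcp_pos: [0.5866, 0.1045, 0.0481]
orientation: [-180.0, -0.2, 0.0]
ft_force: [0.2, -0.4, 0.7]
opening: 0.683
grasp_force: 0.0
```

Emit:
servo_tool(
  rows=[0, 0, 0.01, 0, 0.68, 0, 0, 0.007, 0, 0.68, 0, 0, 0.0035, 0, 0.68, 0, 0, 0, 0, 0.68, 0, 0, 0, 0, 0.68, 0, 0, 0, 0, 0.68],
)

```text
time_s: 28.72
tcp_pos: [0.5847, 0.1043, 0.0253]
orientation: [-180.0, 0.0, -0.0]
ft_force: [-0.5, 0.1, 0.2]
opening: 0.68
grasp_force: 0.0
```

Emit:
servo_tool(
  rows=[0, 0, 0, 0, 0.5, 0, 0, 0, 0, 0.5, 0, 0, 0, 0, 0.5, 0, 0, 0, 0, 0.5, 0, 0, 0, 0, 0.5],
)

```text
time_s: 29.13
tcp_pos: [0.5853, 0.1043, 0.0261]
orientation: [-180.0, -0.1, -0.0]
ft_force: [-0.7, -0.3, 4.8]
opening: 0.546
grasp_force: 30.9
```

Emit:
servo_tool(
  rows=[0, 0, -0.005, 0, 0.5, 0, 0, -0.015, 0, 0.5, 0, 0, -0.03, 0, 0.5, 0, 0, -0.035, 0, 0.5, 0, 0, -0.035, 0, 0.5, 0, 0, -0.035, 0, 0.5, 0, 0, -0.025, 0, 0.5, 0, 0, -0.01, 0, 0.5, 0, 0, 0, 0, 0.5, 0, 0, 0, 0, 0.5],
)

```text
time_s: 29.97
tcp_pos: [0.5842, 0.1043, 0.2144]
orientation: [180.0, 0.1, 0.0]
ft_force: [0.1, 0.4, -0.2]
opening: 0.545
grasp_force: 30.9
```

```bash
python3 - <<'E'
from h import *
s=read_state(); print(s["tcp_pos"],s["opening"],s["grasp_force"],s["orientation"])
im,P=cam("wrist"); save("w9.png",im); held("wheel",im,P,s); bore(P,s,.003,.008,0,.02)
E
```

```text
[0.58417987 0.10427205 0.21442826] 0.5452538885085253 30.915880305692554 [1.79997018e+02 6.60780737e-02 1.48559801e-03]
wheel 7390 ((0.5842616558074951, 0.10361583530902863), 0.024895556271076202) [0.0051 0.0057 0.0112 0.0123 0.0154 0.0178]
ring 1202 [ 0.00015331 -0.0001686 ] 0.013652482070028782 slope [-0.002 -0.   ] depth 0.0061
```

Emit:
servo_tool(
  rows=[-0.0136, -0.0331, 0, 0, 0.5, -0.0136, -0.0331, 0, 0, 0.5, -0.0136, -0.0331, 0, 0, 0.5, -0.0136, -0.0331, 0, 0, 0.5, -0.0136, -0.0331, 0, 0, 0.5, -0.0136, -0.0331, 0, 0, 0.5, -0.0136, -0.0331, 0, 0, 0.5, 0, 0, 0, 0, 0.5, 0, 0, 0.02, 0, 0.5, 0, 0, 0.015, 0, 0.5, 0, 0, 0, 0, 0.5, 0, 0, 0, 0, 0.5],
)

```text
time_s: 31.02
tcp_pos: [0.4876, 0.3347, 0.1769]
orientation: [179.8, 0.4, -0.0]
ft_force: [0.3, 0.1, 0.1]
opening: 0.546
grasp_force: 31.0
```

Emit:
servo_tool(
  rows=[0, 0, 0, 0, 0.5, 0, 0, 0, 0, 0.5, 0, 0, 0, 0, 0.5, 0, 0, 0, 0, 0.5, 0, 0, 0, 0, 0.5],
)

```text
time_s: 31.43
tcp_pos: [0.49, 0.3361, 0.1812]
orientation: [-180.0, -0.1, -0.0]
ft_force: [-0.2, 0.0, -0.6]
opening: 0.543
grasp_force: 31.0
```

Emit:
servo_tool(
  rows=[-0.0005, 0, 0.01, 0, 0.5, 0, 0, 0.015, 0, 0.5, 0, 0, 0.015, 0, 0.5, 0, 0, 0.012, 0, 0.5, 0, 0, 0.008, 0, 0.5, 0, 0, 0.005, 0, 0.5, 0, 0, 0, 0, 0.5, 0, 0, 0, 0, 0.5, 0, 0, 0, 0, 0.5],
)

```text
time_s: 32.18
tcp_pos: [0.4897, 0.3364, 0.1162]
orientation: [-180.0, -0.1, 0.0]
ft_force: [-0.2, 0.5, 0.6]
opening: 0.544
grasp_force: 31.0
```

Emit:
servo_tool(
  rows=[0, 0, 0.004, 0, 0.5, 0, 0, 0.0025, 0, 0.5, 0, 0, 0.001, 0, 0.5, 0, 0, 0, 0, 0.5, 0, 0, 0, 0, 0.5],
)

```text
time_s: 32.6
tcp_pos: [0.4891, 0.336, 0.1081]
orientation: [-180.0, -0.0, -0.0]
ft_force: [-0.4, -0.5, 0.7]
opening: 0.546
grasp_force: 31.1
```

Emit:
servo_tool(
  rows=[0, 0, 0, 0, 0.58, 0, 0, 0, 0, 0.64, 0, 0, 0, 0, 0.68, 0, 0, -0.008, 0, 0.68, 0, 0, -0.03, 0, 0.68, 0, 0, -0.03, 0, 0.68, 0, 0, -0.03, 0, 0.68, 0, 0, -0.01, 0, 0.6, 0, 0, 0, 0, 0.6, 0, 0, 0, 0, 0.6],
)

```text
time_s: 33.43
tcp_pos: [0.4891, 0.336, 0.2163]
orientation: [-180.0, -0.1, 0.0]
ft_force: [0.2, -0.3, -0.3]
opening: 0.602
grasp_force: 0.0
```

```bash
python3 st.py; python3 - <<'E'
from h import *
d=np.load("pics/st.npz"); P=d["P"]; z=P[...,2]
m=(np.hypot(P[...,0]-.5008,P[...,1]-.1046)<.024)&(z>.0075)&(z<.014); print("washer",m.sum(),cv2.minEnclosingCircle(P[m][:,:2].astype(np.float32)))
m=(np.hypot(P[...,0]-.489,P[...,1]-.336)<.0138)&(z>.09)&(z<.108); print("hub",np.percentile(z[m],[5,50,95]))
E
```

```text
[0.48914917 0.33602737 0.2162538 ] 0.6020612537330823
nose 206 [0.489  0.3355] 0.0067 [0.1138 0.1158 0.1186 0.122  0.1238] slope [-0.447  0.006]
w 63 [0.4887 0.3362] 0.0072 [0.1049 0.1069 0.1095 0.1112 0.1119] slope [-0.341  0.036]
whl 2010 [0.4893 0.3361] 0.0242 [0.0916 0.0925 0.0953 0.0963 0.0974] slope [0.001 0.003]
cup 1106 [0.4888 0.3365] 0.0314 [0.0811 0.0828 0.0832 0.0838 0.085 ] slope [0.    0.001]
washer 935 ((0.5000706911087036, 0.10506460070610046), 0.020926812663674355)
hub [0.09232568 0.10183298 0.1038844 ]
```

The wheel is seated: rim at 96 mm, hub at 102 mm and level. Now the washer from the mat.

Emit:
servo_tool(
  rows=[0.0019, 0.0386, 0, 0, 0.6, 0.0019, 0.0386, 0, 0, 0.6, 0.0019, 0.0386, 0, 0, 0.6, 0.0019, 0.0386, 0, 0, 0.6, 0.0019, 0.0386, 0, 0, 0.6, 0.0019, 0.0386, 0, 0, 0.6, 0, 0, 0, 0, 0.6, 0, 0, 0.04, 0, 0.6, 0, 0, 0.04, 0, 0.6, 0, 0, 0.04, 0, 0.6, 0, 0, 0.03, 0, 0.6, 0, 0, 0.015, 0, 0.6],
)

```text
time_s: 34.48
tcp_pos: [0.4944, 0.1044, 0.0442]
orientation: [180.0, 0.7, -0.0]
ft_force: [-0.9, -0.7, -0.2]
opening: 0.602
grasp_force: 0.0
```

Emit:
servo_tool(
  rows=[0, 0, 0.01, 0, 0.6, 0, 0, 0.005, 0, 0.6, 0, 0, 0, 0, 0.6, 0, 0, 0, 0, 0.6, 0, 0, 0, 0, 0.6, 0, 0, 0, 0, 0.6, 0, 0, 0, 0, 0.6],
)

```text
time_s: 35.07
tcp_pos: [0.5015, 0.1045, 0.0372]
orientation: [-180.0, -0.2, -0.0]
ft_force: [0.8, -0.6, -0.3]
opening: 0.599
grasp_force: 0.0
```

Emit:
servo_tool(
  rows=[0, 0, 0.007, 0, 0.6, 0, 0, 0.003, 0, 0.6, 0, 0, 0.0013, 0, 0.6, 0, 0, 0, 0, 0.6, 0, 0, 0, 0, 0.6, 0, 0, 0, 0, 0.6],
)

```text
time_s: 35.57
tcp_pos: [0.5005, 0.1044, 0.0245]
orientation: [180.0, 0.0, -0.0]
ft_force: [0.5, -0.0, 0.2]
opening: 0.602
grasp_force: 0.0
```

Emit:
servo_tool(
  rows=[0, 0, 0, 0, 0.4, 0, 0, 0, 0, 0.4, 0, 0, 0, 0, 0.4, 0, 0, 0, 0, 0.4, 0, 0, 0, 0, 0.4],
)

```text
time_s: 35.98
tcp_pos: [0.5007, 0.1044, 0.0251]
orientation: [-180.0, -0.0, 0.0]
ft_force: [-1.2, 0.1, 5.9]
opening: 0.444
grasp_force: 29.9
```

Emit:
servo_tool(
  rows=[0, 0, -0.005, 0, 0.4, 0, 0, -0.015, 0, 0.4, 0, 0, -0.03, 0, 0.4, 0, 0, -0.035, 0, 0.4, 0, 0, -0.035, 0, 0.4, 0, 0, -0.035, 0, 0.4, 0, 0, -0.025, 0, 0.4, 0, 0, -0.01, 0, 0.4, 0, 0, 0, 0, 0.4, 0, 0, 0, 0, 0.4],
)

```text
time_s: 36.82
tcp_pos: [0.5, 0.1044, 0.2137]
orientation: [180.0, 0.0, -0.0]
ft_force: [-0.7, -0.4, 0.0]
opening: 0.446
grasp_force: 30.3
```

```bash
python3 - <<'E'
from h import *
s=read_state(); print(s["tcp_pos"],s["opening"],s["grasp_force"],s["orientation"])
im,P=cam("wrist"); save("w10.png",im); t=s["tcp_pos"]; d=t[2]-P[...,2]; rr=np.hypot(P[...,0]-t[0],P[...,1]-t[1])
print(np.histogram(d[rr<.018],bins=np.arange(0,.03,.002))); bore(P,s,.0105,.021,0,.0185)
E
```

```text
[0.49995795 0.10438628 0.21369326] 0.4463378673213453 30.26742372661829 [ 1.79998133e+02  4.81670903e-02 -7.38856440e-04]
(array([   0,    0,    0,    0,    0,    0,  190, 2672,  145,   99,   35,
          1,    0,    0]), array([0.   , 0.002, 0.004, 0.006, 0.008, 0.01 , 0.012, 0.014, 0.016,
       0.018, 0.02 , 0.022, 0.024, 0.026, 0.028]))
ring 3359 [-5.30300771e-06 -8.14978791e-06] 0.0185884777456522 slope [ 0.015 -0.002] depth 0.0151
```

View pics/w10.png

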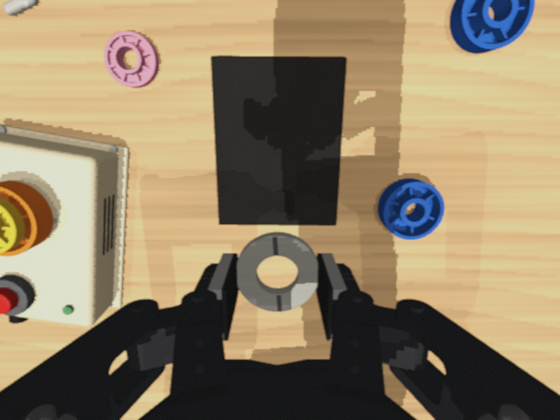

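The washer is held level at (278,270) and the mat is empty. The washer's underside is 21 mm below the TCP. Now to the spindle.

Emit:
servo_tool(
  rows=[-0.0019, -0.0386, 0, 0, 0.4, -0.0019, -0.0386, 0, 0, 0.4, -0.0019, -0.0386, 0, 0, 0.4, -0.0019, -0.0386, 0, 0, 0.4, -0.0019, -0.0386, 0, 0, 0.4, -0.0019, -0.0386, 0, 0, 0.4, 0, 0, 0, 0, 0.4, 0, 0, 0.02, 0, 0.4, 0, 0, 0.01, 0, 0.4, 0, 0, 0, 0, 0.4, 0, 0, 0, 0, 0.4, 0, 0, 0, 0, 0.4],
)

```text
time_s: 37.87
tcp_pos: [0.489, 0.3352, 0.184]
orientation: [180.0, 0.1, -0.1]
ft_force: [-0.4, 0.4, -0.2]
opening: 0.439
grasp_force: 30.4
```

Emit:
servo_tool(
  rows=[0, 0, 0, 0, 0.4, 0, 0, 0, 0, 0.4, 0, 0, 0, 0, 0.4, 0, 0, 0, 0, 0.4],
)

```text
time_s: 38.2
tcp_pos: [0.4895, 0.336, 0.1853]
orientation: [-180.0, -0.1, -0.0]
ft_force: [0.8, 0.2, -0.6]
opening: 0.439
grasp_force: 30.4
```

Descending 0.055 m, then a check before the last part.

Emit:
servo_tool(
  rows=[0, 0, 0.01, 0, 0.4, 0, 0, 0.015, 0, 0.4, 0, 0, 0.015, 0, 0.4, 0, 0, 0.01, 0, 0.4, 0, 0, 0.005, 0, 0.4, 0, 0, 0, 0, 0.4, 0, 0, 0, 0, 0.4, 0, 0, 0, 0, 0.4],
)

```text
time_s: 38.87
tcp_pos: [0.4897, 0.3363, 0.1304]
orientation: [-180.0, -0.1, 0.0]
ft_force: [-0.3, -0.6, 0.3]
opening: 0.446
grasp_force: 30.4
```

Emit:
servo_tool(
  rows=[0, 0, 0.003, 0, 0.4, 0, 0, 0.003, 0, 0.4, 0, 0, 0.0005, 0, 0.4, 0, 0, 0, 0, 0.4, 0, 0, 0, 0, 0.4],
)

```text
time_s: 39.28
tcp_pos: [0.4891, 0.336, 0.1232]
orientation: [-180.0, -0.0, 0.0]
ft_force: [0.5, 0.9, -0.1]
opening: 0.445
grasp_force: 30.4
```

Emit:
servo_tool(
  rows=[0, 0, 0, 0, 0.48, 0, 0, 0, 0, 0.54, 0, 0, 0, 0, 0.6, 0, 0, -0.008, 0, 0.6, 0, 0, -0.03, 0, 0.6, 0, 0, -0.03, 0, 0.6, 0, 0, -0.025, 0, 0.6, 0, 0, -0.02, 0, 0.6, 0, 0, 0, 0, 0.6, 0, 0, 0, 0, 0.6],
)

```text
time_s: 40.12
tcp_pos: [0.49, 0.3365, 0.2384]
orientation: [-179.9, -0.2, 0.0]
ft_force: [-0.4, -0.8, -1.2]
opening: 0.596
grasp_force: 0.0
```

```bash
python3 st.py; python3 - <<'E'
from h import *
d=np.load("pics/st.npz"); a=d["im"]
b,_=cam("top"); save("fin.png",np.hstack([cv2.resize(a[100:310,100:380],(400,300)),cv2.resize(b,(400,300))]))
E
```

```text
[0.49004662 0.33651852 0.23841371] 0.5964575988746158
nose 167 [0.4888 0.3362] 0.0064 [0.1139 0.1158 0.1188 0.1223 0.1239] slope [-0.368 -0.07 ]
w 1444 [0.4894 0.3361] 0.0201 [0.1068 0.1077 0.1083 0.1087 0.1095] slope [-0.008  0.003]
whl 639 [0.4895 0.3361] 0.024 [0.0917 0.0951 0.0961 0.0966 0.0976] slope [-0.038 -0.002]
cup 946 [0.4889 0.3365] 0.0314 [0.0811 0.0827 0.0832 0.0838 0.0847] slope [0. 0.]
```

View pics/fin.png

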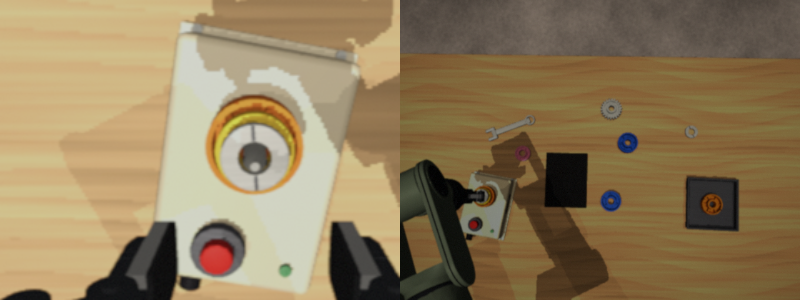

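The stack is complete: washer top at 108 mm, wheel rim at 96 mm and cup rim at 83 mm, all level at (254,155). The cracked cup is in the pan at (712,204), the bystanders haven't moved, and the gripper is clear. Handing in.

```bash
python3 -c "
from h import *
print(r.job_done())"
```

```text
the job is handed in; nothing more can be done
None
```

The job is handed in at about 40 s: the sound cup, agitator wheel and original washer are fully down and level on the spindle, the cracked cup is in the scrap pan, and the idler gear, spare washer and wrench were not moved.

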